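Kickstand down, then hold the test-target frame upright

TASK

Swing the kickstand of the test-target frame over the top and all the way down while the frame still sits in its cradle. Then lift the frame by its blue handle out of the cradle and stand it upright on the green mat, its lower edge along the white line and in the middle of it, and finish while still gripping it: the frame rests on the mat but cannot stand upright by itself, so hold it and do not let go, and leave the bottles, the canister and the beaker where they are.

Things in the scene. Friction and masses are not known exactly. Their poses are not given: they have to be found in the camera images.
- frame: loose upright target frame, 110 mm wide (y) x 12 thick (x) x 150 high, about 0.33 kg; aluminium, white panel, black rings on the +x face. Origin: bottom, middle of the lower edge; z up, y along the edge. The edge is round (radius 6 mm): let go, the frame leans 10 to 15 degrees onto the lowered kickstand or falls the other way. It starts in the cradle, within 5 degrees of upright
- handle (a point): centre of the blue handle block on top of the frame, 165 mm above its lower edge; the block is 14 mm thick (frame x), 50 mm long (frame y), 149 to 181 mm above the lower edge; nothing stands within 40 mm beside it once the kickstand is down
- hub (a point): pivot of the kickstand on the back (-x side) of the frame: 19 mm behind the frame's middle plane, 85 mm above its lower edge; the pivot axis is the frame's x axis
- kickstand_foot (a point): centre of the red ball foot (diameter 16 mm) of the kickstand. The leg is a 9 mm steel rod that runs 68 mm out from the hub and is splayed so that the foot is 54 mm from the frame's middle plane on the -x side
- kickstand (a joint): kickstand angle in rad; moves freely by its own weight, no spring. 0: stowed, pointing up and leaning 15 degrees to the frame's +y side on a stop. 0.26: straight up (over centre). Beyond that it falls by itself over the frame's -y side to its lower stop at 3.23: fully down, 10 degrees short of straight down, foot 10 mm above the level of the frame's lower edge
- cradle: cradle fixed to the worktop: steel plate 90 (x) x 146 (y) x 6 mm, at its y ends two grey blocks with slots 14.6 mm wide, open only at the top, walls up to 52 mm above the worktop. Origin: centre of the underside. The frame starts standing on the plate at its centre, with the same axes
- mat: thin green mat fixed to the worktop, 110 (x) x 160 (y) x 3 mm, with a white line 150 mm long through its centre along its y axis. Origin: centre of the underside, top 3 mm higher
- canister: loose black and white canister, diameter 41, height 67 mm, origin at the centre of its underside; a bystander
- oil_bottle: loose small brown bottle with black cap, diameter 26, height 50 mm, origin at the centre of its underside; a bystander
- amber_bottle: loose amber bottle with black cap, diameter 45, height 90 mm, origin at the centre of its underside; a bystander
- beaker: loose clear beaker, diameter 52, height 59 mm, origin at the centre of its underside; a bystander

How it is judged (in metres and radians):
On the way, in this order (a step that is already met when the one before it is completed fails the run):
1. the kickstand is fully down (beyond 3.1 rad) while the frame still sits upright in its cradle (value of joint kickstand above 3.1 rad and distance between frame and cradle below 0.015 m and angle between frame's own z axis and vertical below 0.15 rad), for 0.2 s.
2. the frame is lifted out of the cradle, in the fingers, kickstand still down (distance between frame and cradle above 0.06 m and contact force between the fingers and frame above 1 N and contact force between frame and cradle below 0.05 N and value of joint kickstand above 3 rad), for 0.1 s.
At the end, for the whole second after the job is handed in: Kickstand beyond 3.1 rad; frame within 0.08 rad of upright, resting on the mat (over 0.3 N, below 8 mm), middle within 20 mm of the mat's centre, edge within 0.17 rad of the line (either way round), at rest, clear of the cradle, gripped with over 2 N (value of joint kickstand above 3.1 rad and angle between frame's own z axis and vertical below 0.08 rad and horizontal distance between frame and mat below 0.02 m and angle between the y axis of frame and the y axis of mat, either way round below 0.17 rad and contact force between frame and mat above 0.3 N and height (world z) of frame below 0.008 m and contact force between the fingers and frame above 2 N and linear speed of frame below 0.02 m/s and contact force between frame and cradle below 0.05 N); the arm keeps its last pose, push and grip.
It fails at once if a bystander (bottle, canister or beaker) is moved by more than 25 mm (distance of any of canister, oil_bottle, amber_bottle, beaker from where it was at the start of the episode above 0.025 m).
It also fails if it takes over 51 s, if anything falls off the work surface, if the arm or the gripper's body presses on something with over 40 N, if the wrist force passes 120 N, or if a joint passes its speed limit or range.

ROBOT

A 6-joint arm with a two-finger parallel gripper is mounted at the origin on a cart in front of the work surface, level with it; the furniture and walls round the work are solid. World frame = base frame: x ahead of the robot, y to its left, z up, the work surface at z = 0. Lengths are in mm, angles in degrees, forces in N, time in s.
With the tool pointing down it reaches from about 350 to 850 mm from the base axis. Payload 8.1 kg.
Tool frame: the origin (TCP) lies midway between the tips of the shut fingers; the grasp point (between the pads) lies 19 mm behind it (hold_point_z is the distance from the TCP to the grasp point, in mm); z points along the fingers, y is the direction in which the jaws open and shut (so a half turn about z gives the same grasp; the last joint's range is limited). The gripper opens to 85 mm and grips with 20 to 120 N. Pads are 22 mm wide; open, the fingers measure 114 mm over their backs; the gripper's body (76 mm by 85 mm) begins 54 mm behind the grasp point. The pads swing forward as they close: fully open they stand 13 mm farther back than shut.
Start: joints at [69.821, 7.471, 85.268, -0, 87.261, -4.893], TCP at [158.165, 578.782, 231.292] pointing down, gripper open.
Joint ranges: [-169.43, 169.43], [-51.17, 129.36], [1.28, 143.12], [-76.62, 256.62], [0, 156.53], [-152.29, 152.29]. Speed limits (degrees/s): [136.94, 136.94, 159.86, 180, 180, 180].

INTERFACE

Orientations are given as [roll, pitch, yaw] about the fixed x, y, z axes, in that order (R = Rz(yaw) Ry(pitch) Rx(roll)).
In Python, from bench import sense, snapshot, camera_params, hand_in, hold_point_z gives the robot as it stands.
- The arm moves only by the tool servo_tool, never from a script. Its argument "motion" is a list of rows, each a list of 7 numbers: the finger opening in mm, from 0 to 85.4, then the shift along the tool's x, y, z in mm, then the turn, a rotation vector about the tool's x, y, z in rad. A call has 1 to 10 rows; each row shifts and turns the pose as measured when the row begins, along the tool's axes as they then stand; what a row does not reach is not made up. A row lasts 1/10 s, in which the tool goes at most 50 mm and 8.59 degrees, less where a joint would pass 70% of its speed; a pose out of reach is approached as far as the arm can. A call with a gripper value outside its range is refused whole. The fingers move at their own pace and stop on an object; "force" is the grip in N (left out, the last holds). Time passes only in rows, so rows that do not move let the fingers close. It gives the time, the measured TCP pose, the force and the opening at its end, in the units of the state.
- sense(): the state, without advancing time (a new reading comes with each control period).
- snapshot(name): name is "scene" or "side" or "wrist"; returns the picture (384x512x3 uint8, blue, green, red); there is no depth.
- camera_params(name): a dict with "fx", "fy", "cx", "cy" (pixels), "R" (3x3) and "t" (3): a world point X has camera coordinates R X + t; the wrist camera has in their place "tool_from_camera" (4x4, takes a point from camera to tool coordinates, whose origin is the TCP and whose axes are the flange's). Camera axes: x right, y down, z forward; pixel columns grow to the right and rows downward; lengths in mm; the calibration is good to about 2 mm. A picture is of the moment at which its call begins: read the wrist's pose just before it. camera_params takes no time and is no camera call.
- hand_in(): hands the job in, once; it reports no verdict.
The state is a dict: "time": time; "joint_pos": joint angles; "qd": joint speeds; "joint_efforts": joint torques, N m; "tool_pos": TCP position; "tcp_rot": TCP orientation; "ft_force": force on the tool from outside, world axes, zero at the start; "wrist_torque": the same for the moment, N m; "finger_gap": finger opening in mm.
Only numpy, scipy, OpenCV 4.12 (cv2) and the standard library are available. Lean on these libraries where they do the work, as an engineer would, in place of code of your own. Each camera call takes 0.05 s, during which the arm holds its last target. There are 200 camera calls.

## Working session

There is one attempt and no reset: what is moved stays moved. The work goes in short steps, Python scripts to look and compute and a tool call to move; the robot and the scene stay as the last step left them, time stands still between calls to the robot, and variables do not carry over. Pictures are saved under pics/ and viewed, about 8 in all and at most 12, crops included, and the job is handed in when it is done.

Besides the shell and the picture viewer there is one more tool, called after ">>>" by a JSON object that holds its "fn" and its "kwargs", one argument or row to a line. servo_tool: Moves the arm, as the interface text tells. Its arguments: {"type":"object","properties":{"motion":{"type":"array"},"force":{"type":"number"}},"required":["motion"]}

```bash
mkdir -p pics
python3 - <<'E'
from bench import *
import cv2,numpy as np
s=sense();print(s)
print(hold_point_z() if callable(hold_point_z) else hold_point_z)
for n in("scene","side","wrist"):
    cv2.imwrite(f"pics/{n}0.png",snapshot(n));print(n,camera_params(n))
a=cv2.imread("pics/scene0.png");b=cv2.imread("pics/side0.png")
cv2.imwrite("pics/both.png",cv2.resize(np.vstack([a,b]),(400,600)))
E
```

```text
{'time': 0.0, 'joint_pos': array([ 6.98220817e+01,  7.51531737e+00,  8.53310759e+01,  9.00565602e-04,
        8.72619257e+01, -4.89357438e+00]), 'qd': array([ 0.0606845 ,  0.13183767,  0.00928333,  0.17946905, -0.02768383,
       -0.00395158]), 'joint_efforts': array([ 2.78989082e-04, -5.69380045e+01, -5.00567901e+01, -4.11064650e-05,
        1.39588426e-02,  8.96554894e-06]), 'tool_pos': array([157.94809928, 578.25117533, 230.22504156]), 'tcp_rot': array([-1.79892153e+02, -1.01363341e-02,  1.64715603e+02]), 'ft_force': array([-0.87166329,  0.56748859,  0.5281452 ]), 'wrist_torque': array([-0.01011823,  0.03379422, -0.01649868]), 'finger_gap': 85.82854598179097}
18.700000000000003
scene {'fx': 418.90346258520486, 'fy': 418.90346258520486, 'cx': 248.5810348815781, 'cy': 192.30892528932466, 'R': array([[ 0.83881906, -0.54425121,  0.01316068],
       [-0.33111053, -0.52921001, -0.78121865],
       [ 0.43214396,  0.65094346, -0.62411875]]), 't': array([-368.10329694,  415.38605459,  915.62697741])}
side {'fx': 357.84998020736924, 'fy': 357.84998020736924, 'cx': 255.05058793986382, 'cy': 189.48933015363588, 'R': array([[ 0.75929986, -0.65050589, -0.01748753],
       [-0.43391397, -0.48609128, -0.75857362],
       [ 0.48495607,  0.58357293, -0.65135263]]), 't': array([-312.08289047,  469.94374073,  623.30489689])}
wrist {'fx': 326.3965050173615, 'fy': 326.3965050173615, 'cx': 256.81381594044785, 'cy': 192.54255059709848, 'tool_from_camera': array([[ 3.30918505e-04, -9.44668187e-01, -3.28027297e-01,
         8.46272925e+01],
       [ 9.99999598e-01,  5.85946533e-04, -6.78622415e-04,
         3.78129653e-01],
       [ 8.33279463e-04, -3.28026941e-01,  9.44668001e-01,
        -1.43251422e+02],
       [ 0.00000000e+00,  0.00000000e+00,  0.00000000e+00,
         1.00000000e+00]])}
```

View pics/scene0.png

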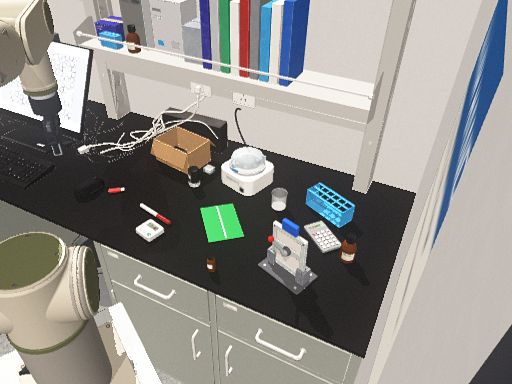

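View pics/side0.png

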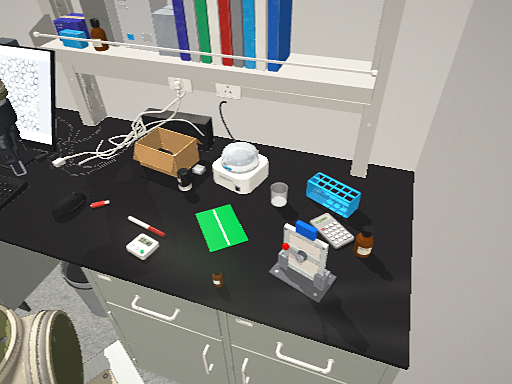

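Both views show the frame in its cradle near (288,255) in scene. The blue handle is at about (291,226), the red foot at about (271,239), and the green mat is centred near (222,222).

```bash
cat > h.py <<'E'
import cv2,numpy as np
from bench import *
def cam(n):
    p=camera_params(n); K=np.array([[p["fx"],0,p["cx"]],[0,p["fy"],p["cy"]],[0,0,1]]); return K,np.array(p["R"]),np.array(p["t"])
def wcam(s):
    from scipy.spatial.transform import Rotation as Ro
    p=camera_params("wrist");T=np.eye(4);T[:3,:3]=Ro.from_euler("xyz",s["tcp_rot"],degrees=True).as_matrix();T[:3,3]=s["tool_pos"]
    M=np.linalg.inv(T@np.array(p["tool_from_camera"]))
    return np.array([[p["fx"],0,p["cx"]],[0,p["fy"],p["cy"]],[0,0,1]]),M[:3,:3],M[:3,3]
def plane(c,uv,z):
    K,R,t=c;d=R.T@np.linalg.inv(K)@[uv[0],uv[1],1];o=-R.T@t;return o+d*(z-o[2])/d[2]
def tri(c1,u1,c2,u2):
    P=[c[0]@np.c_[c[1],c[2]] for c in(c1,c2)]
    X=cv2.triangulatePoints(P[0],P[1],np.float64(u1).reshape(2,1),np.float64(u2).reshape(2,1));return (X[:3]/X[3]).ravel()
def proj(c,X):
    q=c[0]@(c[1]@np.array(X)+c[2]);return q[:2]/q[2]
def mask(im,lo,hi):
    return cv2.inRange(cv2.cvtColor(im,cv2.COLOR_BGR2HSV),np.array(lo),np.array(hi))
def blobs(m,mn=8):
    n,l,st,ce=cv2.connectedComponentsWithStats(m);return [(tuple(ce[i].round(1)),int(st[i,4]),l==i) for i in range(1,n) if st[i,4]>=mn]
E
python3 - <<'E'
from h import *
S,D=cam("scene"),cam("side")
for c in(S,D):print("cam",(-c[1].T@c[2]).round())
a,b=cv2.imread("pics/scene0.png"),cv2.imread("pics/side0.png")
for n,c,im in(("scene",S,a),("side",D,b)):
    for nm,lo,hi in(("green",(50,120,80),(75,255,255)),("blue",(105,150,100),(125,255,255)),("red",(0,180,120),(5,255,255))):
        for ce,ar,m in blobs(mask(im,lo,hi),15):
            if ce[1]<140:continue
            print(n,nm,ce,ar)
            if nm=="green" and ar>300:
                m=m.astype(np.uint8);r=cv2.minAreaRect(np.argwhere(m)[:,::-1].astype(np.float32));
                q=cv2.approxPolyDP(max(cv2.findContours(m,0,2)[0],key=cv2.contourArea),6,True)[:,0]
                print([plane(c,p,3).round()[:2] for p in q])
x0=[(s,cv2.resize(im[y:y+100,x:x+130],None,fx=6,fy=6,interpolation=cv2.INTER_CUBIC)) for s,im,x,y in(("s",a,235,205),("d",b,245,210))]
for s,i in x0: cv2.imwrite(f"pics/crop_{s}.png",i)
E
```

```text
cam [  51. -577.  901.]
cam [ 139. -338.  757.]
scene green (np.float64(220.9), np.float64(222.4)) 1169
[array([595., 341.]), array([550., 357.]), array([490., 209.]), array([542., 362.]), array([493., 375.]), array([440., 225.]), array([542., 191.])]
scene blue (np.float64(458.9), np.float64(176.7)) 23
scene blue (np.float64(290.2), np.float64(226.7)) 211
scene red (np.float64(113.9), np.float64(191.3)) 16
scene red (np.float64(163.4), np.float64(219.6)) 38
scene red (np.float64(270.2), np.float64(238.5)) 28
side green (np.float64(220.6), np.float64(227.5)) 1473
[array([597., 337.]), array([492., 372.]), array([443., 225.]), array([545., 187.])]
side blue (np.float64(305.8), np.float64(229.8)) 282
side red (np.float64(98.5), np.float64(204.1)) 38
side red (np.float64(155.9), np.float64(231.1)) 39
side red (np.float64(284.8), np.float64(246.0)) 37
```

View pics/crop_d.png

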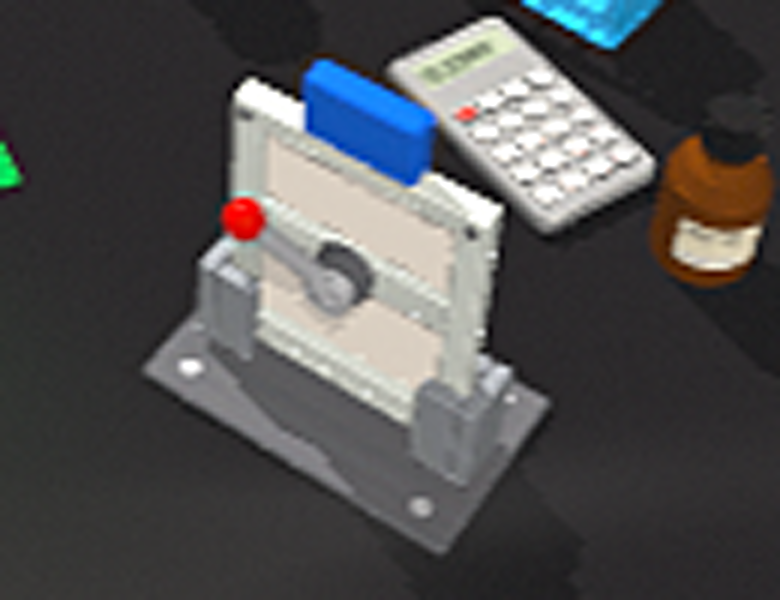

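The crop shows the frame's back towards the camera, with the leg leaning to the frame's +y side (image left). The foot is at (243,218), the hub at (335,285), and the plate corners are at (145,368), (443,553) and (550,403), all in crop pixels.

Run:
```python
from h import *
S,D=cam("scene"),cam("side")
H=tri(S,(290.2,226.7),D,(305.8,229.8));F=tri(S,(270.2,238.5),D,(284.8,246));print("handle",H.round(1),"foot",F.round(1), "handle on z=171:",plane(S,(290.2,226.7),171).round(1),plane(D,(305.8,229.8),171).round(1))
c=[plane(D,(245+x/6,210+y/6),6) for x,y in((145,368),(443,553),(550,403))]
print([q.round(1) for q in c],np.linalg.norm(c[0]-c[1]),np.linalg.norm(c[1]-c[2]),"centre",(c[0]+c[2])/2)
e=c[0]-c[1];print("yaw of +y:",np.degrees(np.arctan2(e[1],e[0]))-90)
print("mat",(np.array([[597,337],[492,372],[443,225],[545,187]]).mean(0)),np.degrees(np.arctan2(337-187,597-545))-90,np.degrees(np.arctan2(372-225,492-443))-90)
for n,p in(("oil",(217,287)),("amber",(363,257)),("beaker",(279,204)),("canister",(184,190))):print(n,plane(D,p,0).round())
```

```text
handle [557.4  -2.1 187.8] foot [504.9   7.6 166.6] handle on z=171: [569.4  11.4 171. ] [569.6   7.7 171. ]
[array([516.8,  68.1,   6. ]), array([545.2, -73.9,   6. ]), array([631.3, -56.1,   6. ])] 144.7808001323739 87.85708036360377 centre [574.00890493   5.99890173   6.        ]
yaw of +y: 11.34097158220355
mat [519.25 280.25] -19.119726329931154 -18.43494882292201
oil [391. 122.   0.]
amber [737. -58.   0.]
beaker [713. 238.   0.]
canister [528. 492.   0.]
```

```bash
cat >> h.py <<'E'
from scipy.spatial.transform import Rotation as Ro
CR,CY=np.array([574.,6.]),11.3
MT,MY=np.array([519.,280.]),-18.8
def loc(o,yaw,x,y): 
    a=np.radians(yaw);return o+[x*np.cos(a)-y*np.sin(a),x*np.sin(a)+y*np.cos(a)]
def to(X,yaw=None):
    s=sense();R=Ro.from_euler("xyz",s["tcp_rot"],degrees=True);d=R.inv().apply(np.array(X)-s["tool_pos"])
    print("at",s["tool_pos"].round(1),s["tcp_rot"].round(1),"shift",d.round(1),"n",np.linalg.norm(d).round())
    if yaw is not None:
        print("turn",(R.inv()*Ro.from_euler("xyz",[180,0,yaw],degrees=True)).as_rotvec().round(3))
E
python3 - <<'E'
from h import *
p=loc(CR,CY,-56,55);print(p);to([*p,230],101.3)
E
```

```text
[508.30854119  48.96082214]
at [158.  578.4 230.5] [-179.9   -0.   164.7] shift [-477.5 -418.3    1. ] n 635.0
turn [-1.000e-03  1.000e-03  1.107e+00]
```

>>> {"fn": "servo_tool", "kwargs": {
  "motion": [
    [0, -34, -30, 0, 0, 0, 0],
    [0, -34, -30, 0, 0, 0, 0],
    [0, -34, -30, 0, 0, 0, 0],
    [0, -34, -30, 0, 0, 0, 0],
    [0, -34, -30, 0, 0, 0, 0],
    [0, -34, -30, 0, 0, 0, 0],
    [0, -34, -30, 0, 0, 0, 0],
    [0, -34, -30, 0, 0, 0, 0],
    [0, -34, -30, 0, 0, 0, 0],
    [0, -34, -30, 0, 0, 0, 0]
  ]
}}

```text
time: 1.15
tool_pos: [410.8, 188.8, 226.6]
tcp_rot: [-179.7, -0.1, 165.3]
ft_force: [1.4, 0.6, -0.3]
finger_gap: -0.2
```

>>> {"fn": "servo_tool", "kwargs": {
  "motion": [
    [0, 0, 0, 0, 0, 0, 0.14],
    [0, 0, 0, 0, 0, 0, 0.14],
    [0, 0, 0, 0, 0, 0, 0.14],
    [0, 0, 0, 0, 0, 0, 0.14],
    [0, 0, 0, 0, 0, 0, 0.14],
    [0, 0, 0, 0, 0, 0, 0.14],
    [0, 0, 0, 0, 0, 0, 0.14],
    [0, 0, 0, 0, 0, 0, 0.13],
    [0, 0, 0, 0, 0, 0, 0]
  ]
}}

```text
time: 2.05
tool_pos: [413.0, 180.5, 224.2]
tcp_rot: [-179.6, 0.4, 98.7]
ft_force: [0.2, 0.1, 0.7]
finger_gap: -0.1
```

Run:
```python
from h import *
p=loc(CR,CY,-56,55);to([*p,230],101.3)
s=sense();print(s["time"],s["finger_gap"])
im=snapshot("wrist");cv2.imwrite("pics/w1.png",im)
```

```text
at [413.  180.5 224.2] [-179.6    0.4   98.7] shift [-144.4   74.3   -5.4] n 163.0
turn [-0.008  0.006 -0.045]
2.05 -0.1412045348280189
```

View pics/w1.png

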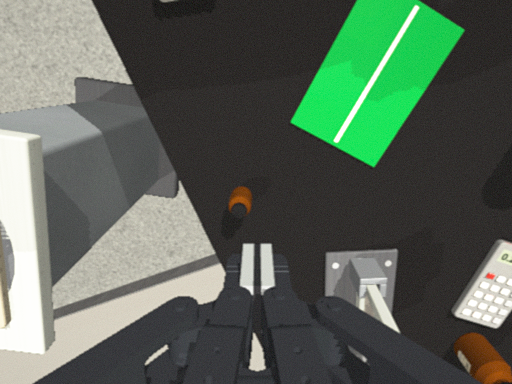

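The wrist view shows the mat with its white line from about (416,8) to (336,141), and the cradle's near plate edge at (327–398, 250).

>>> {"fn": "servo_tool", "kwargs": {
  "motion": [
    [0, -36, 18, -1, 0, 0, -0.02],
    [0, -36, 18, -1, 0, 0, -0.02],
    [0, -36, 18, -1, 0, 0, 0],
    [0, -36, 18, -2, 0, 0, 0],
    [0, 0, 0, 0, 0, 0, 0]
  ]
}}

```text
time: 2.6
tool_pos: [513.4, 49.7, 229.1]
tcp_rot: [-179.6, 0.3, 103.0]
ft_force: [-0.6, 0.3, -0.3]
finger_gap: 0.0
```

Run:
```python
from h import *
im=cv2.imread("pics/w1.png")
s=dict(tool_pos=np.array([413.0,180.5,224.2]),tcp_rot=np.array([-179.6,.4,98.7]));c=wcam(s)
a,b=plane(c,(416,8),3),plane(c,(336,141),3);print("line",a,b,np.linalg.norm(a-b),(a+b)/2,np.degrees(np.arctan2(*(a-b)[1::-1]))-90)
a,b=plane(c,(327,250),6),plane(c,(398,249),6);print("cradle edge",a,b,np.linalg.norm(a-b),"expect",loc(CR,CY,-45,73),loc(CR,CY,45,73))
p=loc(CR,CY,-56,55);to([*p,146],101.3)
for n in("scene","side"):
    S=snapshot(n);cv2.imwrite(f"pics/{n}1.png",S)
```

```text
line [543.43019945 351.45187152   3.        ] [496.37800806 211.37796334   3.        ] 147.76538318369947 [519.90410375 281.41491743   3.        ] -18.567701965341513
cradle edge [516.23677288  76.48505056   6.        ] [603.14391694  91.62664384   6.        ] 88.21632239566782 expect [515.56827184  68.76729358] [603.8235911   86.40244656]
at [513.4  49.7 229.1] [-179.6    0.3  103. ] shift [ 0.9 -4.5 83.1] n 83.0
turn [-0.008  0.006  0.029]
```

>>> {"fn": "servo_tool", "kwargs": {
  "motion": [
    [0, 1, -2, 28, 0, 0, 0.02],
    [0, 0, -2, 28, 0, 0, 0],
    [0, 0, 0, 27, 0, 0, 0],
    [0, 0, 0, 0, 0, 0, 0]
  ]
}}

```text
time: 3.1
tool_pos: [505.1, 56.0, 144.5]
tcp_rot: [-179.6, 0.1, 102.5]
ft_force: [-0.1, 1.2, -1.0]
finger_gap: 0.0
```

Run:
```python
from h import *
s=sense();p=loc(np.array([574,9.5]),11,-56,4);to([*p,146],101)
s=sense();im=snapshot("side");cv2.imwrite("pics/s2.png",cv2.resize(im[190:310,235:375],None,fx=4,fy=4,interpolation=2))
```

```text
at [505.1  56.  144.5] [-1.796e+02  1.000e-01  1.025e+02] shift [-54.8   1.3  -1.4] n 55.0
turn [-0.007  0.003  0.026]
```

View pics/s2.png

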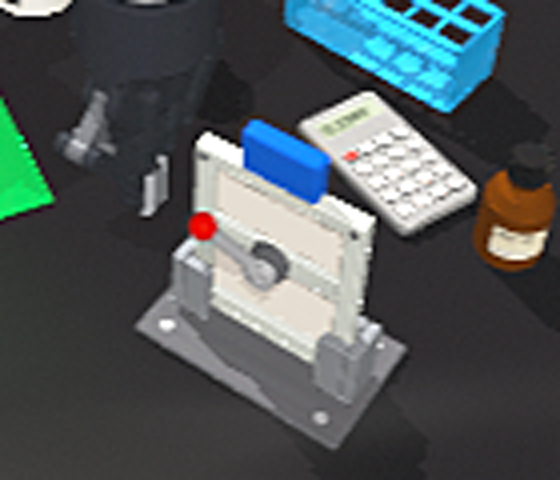

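The closed fingers, at (155,185), stand just left of the red foot at (202,226), clear of the frame. Next I sweep the foot over centre.

>>> {"fn": "servo_tool", "kwargs": {
  "motion": [
    [0, -10, 0, 0, 0, 0, 0.01],
    [0, -10, 0, 0, 0, 0, 0],
    [0, -8, 0, 0, 0, 0, 0],
    [0, -8, 0, 0, 0, 0, 0],
    [0, -8, 0, 0, 0, 0, 0],
    [0, -8, 0, 0, 0, 0, 0],
    [0, -8, 0, 0, 0, 0, 0],
    [0, 0, 0, 0, 0, 0, 0]
  ]
}}

```text
time: 3.95
tool_pos: [524.0, -7.9, 154.9]
tcp_rot: [179.7, 0.4, 102.0]
ft_force: [0.5, 0.3, -0.5]
finger_gap: -0.3
```

>>> {"fn": "servo_tool", "kwargs": {
  "motion": [
    [0, 10, 0, -15, 0, 0, 0],
    [0, 5, 0, -45, 0, 0, 0],
    [0, 5, 0, -30, 0, 0, 0],
    [0, 0, 0, 0, 0, 0, 0]
  ]
}}

```text
time: 4.35
tool_pos: [517.0, 15.0, 248.8]
tcp_rot: [179.9, 0.2, 102.0]
ft_force: [0.7, 0.7, 1.0]
finger_gap: -0.1
```

Run:
```python
from h import *
s=sense();print(s["time"],s["tool_pos"],s["tcp_rot"])
im=snapshot("side");cv2.imwrite("pics/s3.png",im);w=snapshot("wrist");cv2.imwrite("pics/w3.png",w);cv2.imwrite("pics/sc3.png",snapshot("scene"))
x=cv2.resize(im[190:310,235:375],(448,384),interpolation=2)
cv2.imwrite("pics/c3.png",cv2.resize(np.hstack([x,w]),(800,320)))
```

```text
4.35 [516.98651292  15.01422054 248.8263949 ] [179.86523399   0.20026054 101.96710251]
```

View pics/c3.png

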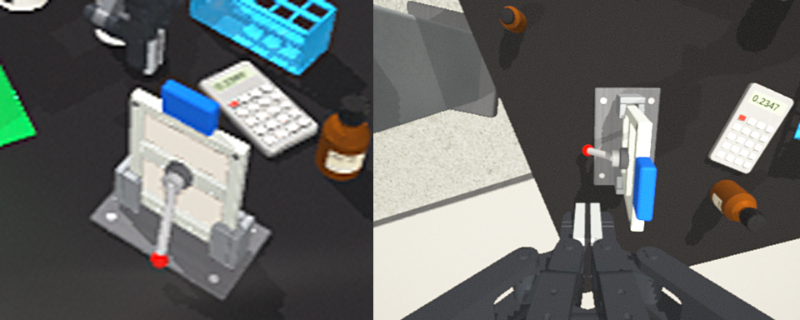

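The kickstand hangs down: the foot is at (160,260) in the left half of the picture and (588,149) in the right half. The frame still stands upright in its cradle.

Run:
```python
from h import *
s=dict(tool_pos=np.array([516.99,15.01,248.83]),tcp_rot=np.array([179.865,.2,101.967]));c=wcam(s)
S,D=cam("scene"),cam("side")
w,sc,si=[cv2.imread(f"pics/{n}3.png") for n in("w","sc","s")]
rs=[]
for cc,im in((c,w),(S,sc),(D,si)):
    b=[x for x in blobs(mask(im,(105,150,60),(125,255,255)),100) if x[0][1]>150];b=max(b,key=lambda x:x[1]);m=b[2].astype(np.uint8)
    pts=cv2.boxPoints(cv2.minAreaRect(np.argwhere(m)[:,::-1].astype(np.float32)))
    red=[x[0] for x in blobs(mask(im,(0,180,100),(5,255,255)),10) if x[0][1]>140]
    print(b[0],b[1],pts.round().tolist(),red,"z187",[plane(cc,p,187).round(1)[:2].tolist() for p in pts]);rs.append((cc,b[0],red))
print("handle tri",tri(*rs[0][:2],*rs[1][:2]),tri(*rs[0][:2],*rs[2][:2]))
for k in(1,2):
  for r in rs[k][2]:
    for q in rs[0][2]:
      X=tri(c,q,rs[k][0],r)
      if abs(X[2])<60 and np.abs(proj(c,X)-q).max()<5:print("foot?",X.round(1),q,r)
print("expect",loc(np.array([574,9.5]),11,-54,-11.8),24)
```

```text
(np.float64(321.9), np.float64(218.3)) 780 [[310.0, 264.0], [315.0, 188.0], [341.0, 190.0], [336.0, 266.0]] [(np.float64(442.2), np.float64(140.8)), (np.float64(255.3), np.float64(179.1))] z187 [[563.2, -17.2], [551.4, 39.3], [568.8, 41.8], [582.1, -14.7]]
(np.float64(290.1), np.float64(226.7)) 217 [[278.0, 225.0], [284.0, 216.0], [302.0, 228.0], [296.0, 237.0]] [(np.float64(114.1), np.float64(191.3)), (np.float64(163.4), np.float64(219.5)), (np.float64(276.8), np.float64(279.1))] z187 [[535.2, 19.2], [568.8, 38.6], [579.9, -20.8], [547.1, -38.2]]
(np.float64(305.8), np.float64(231.1)) 221 [[291.0, 230.0], [297.0, 218.0], [320.0, 230.0], [314.0, 241.0]] [(np.float64(98.3), np.float64(205.1)), (np.float64(155.7), np.float64(230.9)), (np.float64(294.2), np.float64(287.3))] z187 [[534.8, 19.5], [568.1, 35.3], [580.0, -21.3], [547.5, -34.8]]
handle tri [568.55475403  12.0337806  170.38353371] [570.52593699   9.38035156 163.88397925]
foot? [521.  -12.   22.4] (np.float64(255.3), np.float64(179.1)) (np.float64(276.8), np.float64(279.1))
foot? [522.4 -13.3  20.8] (np.float64(255.3), np.float64(179.1)) (np.float64(294.2), np.float64(287.3))
expect [523.24367824 -12.38688652] 24
```

Run:
```python
from h import *
to([573,10,235],101)
```

```text
at [515.1  14.3 243.3] [-1.797e+02  1.000e-01  1.020e+02] shift [-16.2  55.8   8. ] n 59.0
turn [-0.004  0.002  0.017]
```

>>> {"fn": "servo_tool", "kwargs": {
  "motion": [
    [85, 0, 0, -3, 0, 0, 0],
    [85, -8, 28, 0, 0, 0, 0.01],
    [85, -8, 28, 0, 0, 0, 0],
    [85, 0, 0, 0, 0, 0, 0],
    [85, 0, 0, 0, 0, 0, 0],
    [85, 0, 0, 0, 0, 0, 0]
  ]
}}

```text
time: 5.1
tool_pos: [569.5, 10.8, 237.9]
tcp_rot: [-178.9, -0.1, 101.4]
ft_force: [-0.4, -0.7, -0.2]
finger_gap: 84.3
```

Run:
```python
from h import *
s=sense();im=snapshot("wrist");c=wcam(s);cv2.imwrite("pics/w4.png",im);print(s["finger_gap"],s["time"])
b=max(blobs(mask(im,(105,150,60),(125,255,255)),100),key=lambda x:x[1]);m=b[2].astype(np.uint8)
r=cv2.minAreaRect(np.argwhere(m)[:,::-1].astype(np.float32));pts=cv2.boxPoints(r);print(r,[plane(c,p,187).round(1)[:2].tolist() for p in pts],"mid z180",plane(c,b[0],180))
to([573,10,155],101)
```

```text
84.25408114469005 5.1
((255.0, 213.0), (80.0, 22.0), 90.0) [[555.1, 38.7], [568.4, 41.5], [579.9, -13.1], [565.4, -16.2]] mid z180 [565.3957292   18.44903227 180.        ]
at [569.4  10.8 238. ] [-1.789e+02 -1.000e-01  1.014e+02] shift [-1.7  4.9 82.9] n 83.0
turn [-0.019 -0.002  0.006]
```

View pics/w4.png

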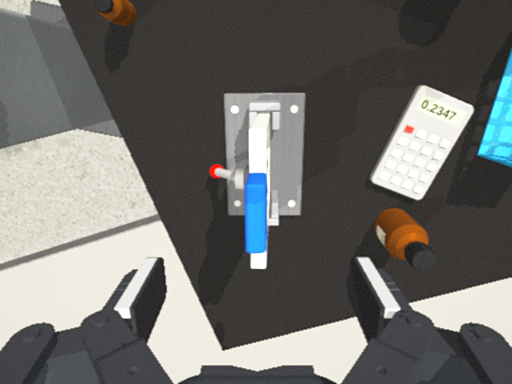

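The handle is centred between the open fingers: blob (255,213), 80x22 px, parallel to the pads. It stands about 5 mm towards −x from its upright position, a lean of about 2 degrees.

>>> {"fn": "servo_tool", "kwargs": {
  "motion": [
    [85, 0, 1, 28, -0.019, 0, 0],
    [85, 0, 1, 28, 0, 0, 0.006],
    [85, 0, 0, 26, 0, 0, 0],
    [85, 0, 0, 0, 0, 0, 0]
  ]
}}

```text
time: 5.55
tool_pos: [569.5, 11.5, 156.0]
tcp_rot: [179.7, -0.1, 101.0]
ft_force: [-0.3, 0.1, -0.4]
finger_gap: 84.8
```

Run:
```python
from h import *
s=sense();print(s["ft_force"]);to([571.5,11,155],101)
```

```text
[-0.34483584  0.13410308 -0.36959195]
at [569.5  11.5 156. ] [ 1.797e+02 -1.000e-01  1.010e+02] shift [-0.9  1.9  1. ] n 2.0
turn [ 0.004 -0.001  0.   ]
```

>>> {"fn": "servo_tool", "kwargs": {
  "motion": [
    [14, -1, 1, 1, 0, 0, 0],
    [8, 0, 0, 0, 0, 0, 0],
    [0, 0, 0, 0, 0, 0, 0],
    [0, 0, 0, 0, 0, 0, 0],
    [0, 0, 0, 0, 0, 0, 0],
    [0, 0, 0, 0, 0, 0, 0],
    [0, 0, 0, 0, 0, 0, 0],
    [0, 0, 0, 0, 0, 0, 0]
  ],
  "force": 80
}}

```text
time: 6.35
tool_pos: [572.7, 10.6, 161.5]
tcp_rot: [179.3, 0.0, 101.0]
ft_force: [-0.3, 0.0, -0.2]
finger_gap: 12.7
```

Run:
```python
from h import *
s=sense();print(s["ft_force"],s["wrist_torque"],s["finger_gap"]);to([574,10,155],101)
im=snapshot("side");D=cam("side");c=wcam(s);w=snapshot("wrist")
r=[x[0] for x in blobs(mask(im,(0,180,100),(5,255,255)),10) if x[0][1]>250];print(r)
```

```text
[-0.31196691  0.01169207 -0.2062056 ] [-0.01271057 -0.01212364  0.0100795 ] 12.682355130440559
at [572.7  10.6 161.5] [179.3   0.  101. ] shift [-0.8  1.1  6.5] n 7.0
turn [0.011 0.001 0.   ]
[(np.float64(294.3), np.float64(286.8))]
```

>>> {"fn": "servo_tool", "kwargs": {
  "motion": [
    [35, 0, 0, 0, 0, 0, 0],
    [35, 0, 0, 0, 0.011, 0, 0],
    [35, 0, 1, 8, 0, 0, 0],
    [30, 0, 0, 1, 0, 0, 0],
    [0, 0, 0, 0, 0, 0, 0],
    [0, 0, 0, 1, 0, 0, 0],
    [0, 0, 0, 0, 0, 0, 0],
    [0, 0, 0, 0, 0, 0, 0]
  ]
}}

```text
time: 7.25
tool_pos: [574.5, 10.8, 152.2]
tcp_rot: [180.0, 0.1, 101.0]
ft_force: [-0.3, 0.3, 0.7]
finger_gap: 12.8
```

Run:
```python
from h import *
s=sense();print(s["ft_force"],s["wrist_torque"],s["finger_gap"]);to([574,10,155],101)
```

```text
[-0.28781014  0.31879267  0.69811935] [-0.0107077   0.12450344  0.03152677] 12.812299549832355
at [574.5  10.8 152.2] [1.80e+02 1.00e-01 1.01e+02] shift [-0.7 -0.7 -2.8] n 3.0
turn [0.001 0.001 0.   ]
```

>>> {"fn": "servo_tool", "kwargs": {
  "motion": [
    [0, 0, 0, -6, 0, 0, 0],
    [0, 0, 0, -10, 0, 0, 0],
    [0, 0, 0, -12, 0, 0, 0],
    [0, 0, 0, -12, 0, 0, 0],
    [0, 0, 0, -12, 0, 0, 0],
    [0, 0, 0, -12, 0, 0, 0],
    [0, 0, 0, -12, 0, 0, 0],
    [0, 0, 0, -12, 0, 0, 0],
    [0, 0, 0, 0, 0, 0, 0]
  ]
}}

```text
time: 8.15
tool_pos: [574.3, 10.9, 248.3]
tcp_rot: [179.9, 0.1, 101.0]
ft_force: [1.0, 0.0, -3.6]
finger_gap: 12.9
```

Run:
```python
from h import *
s=sense();print(s["ft_force"],s["wrist_torque"],s["finger_gap"],s["time"]);to([519.5,281,s["tool_pos"][2]],101-29.6)
ims=[snapshot(n) for n in("side","scene","wrist")]
[cv2.imwrite(f"pics/l_{n}.png",i) for n,i in zip(("side","scene","wrist"),ims)]
cv2.imwrite("pics/l.png",cv2.resize(np.hstack([cv2.resize(ims[0][160:310,225:375],(384,384),interpolation=2),ims[2]]),(800,343)))
```

```text
[ 0.96775712  0.01263565 -3.60955771] [ 0.00620916 -0.10142707  0.02086178] 12.892642304653496 8.15
at [574.3  10.9 248.3] [1.799e+02 1.000e-01 1.010e+02] shift [275.6  -2.1  -0.3] n 276.0
turn [0.002 0.001 0.517]
```

View pics/l.png

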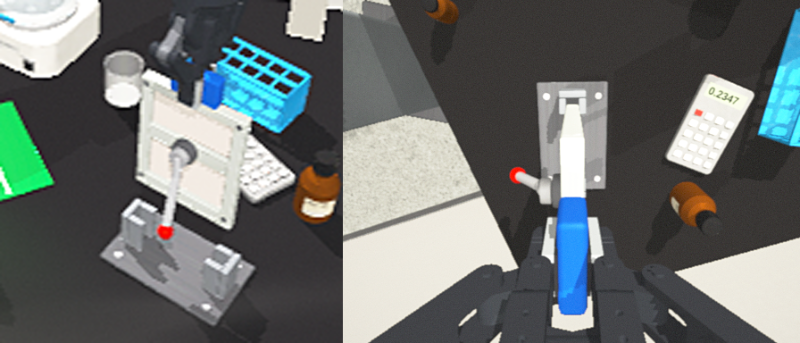

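The frame hangs clear of the cradle in the fingers. The kickstand is down with the foot at (166,233), and the panel is upright in the wrist view.

>>> {"fn": "servo_tool", "kwargs": {
  "motion": [
    [0, 15, 0, 0, 0, 0, 0],
    [0, 25, 0, 0, 0, 0, 0],
    [0, 30, 0, 0, 0, 0, 0],
    [0, 30, 0, 0, 0, 0, 0],
    [0, 30, 0, 0, 0, 0, 0],
    [0, 30, 0, 0, 0, 0, 0],
    [0, 30, 0, 0, 0, 0, 0],
    [0, 30, 0, 0, 0, 0, 0],
    [0, 20, 0, 0, 0, 0, 0],
    [0, 12, 0, 0, 0, 0, 0]
  ]
}}

```text
time: 9.3
tool_pos: [515.1, 270.9, 233.7]
tcp_rot: [-178.8, -0.1, 100.9]
ft_force: [1.0, 0.6, -4.0]
finger_gap: 12.9
```

>>> {"fn": "servo_tool", "kwargs": {
  "motion": [
    [0, 0, 0, 0, 0, 0, 0.06],
    [0, 0, 0, 0, 0, 0, 0.08],
    [0, 0, 0, 0, 0, 0, 0.1],
    [0, 0, 0, 0, 0, 0, 0.1],
    [0, 0, 0, 0, 0, 0, 0.1],
    [0, 0, 0, 0, 0, 0, 0.05],
    [0, 0, 0, 0, 0, 0, 0]
  ]
}}

```text
time: 10.0
tool_pos: [510.4, 273.4, 227.8]
tcp_rot: [-178.4, 0.9, 71.9]
ft_force: [-0.8, 0.4, -3.5]
finger_gap: 13.1
```

Run:
```python
from h import *
s=sense();print(s["ft_force"],s["wrist_torque"],s["finger_gap"],s["time"]);to([519.5,281,s["tool_pos"][2]],101-29.6)
n=("side","scene","wrist");ims=[snapshot(k) for k in n]
[cv2.imwrite(f"pics/m_{k}.png",i) for k,i in zip(n,ims)]
C=[cam("side"),cam("scene"),wcam(s)];rd=[]
for k,i,c in zip(n,ims,C):
    r=[(x[0],x[1]) for x in blobs(mask(i,(0,150,80),(5,255,255)),8) if x[0][1]>120];rd.append(r);print(k,r)
a=np.radians(s["tcp_rot"][2]-90);b=s["tool_pos"][2]-146.2
F=np.r_[loc(s["tool_pos"][:2],np.degrees(a),-54,-11.8),b+18];print("foot expected",F,[proj(c,F).round(1) for c in C])
for k,j in((0,1),(0,2),(1,2)):
  for p in rd[k]:
    for q in rd[j]:
      X=tri(C[k],p[0],C[j],q[0])
      if np.linalg.norm(X-F)<40:print("foot",n[k],n[j],X.round(1))
cv2.imwrite("pics/m.png",cv2.resize(np.hstack([cv2.resize(ims[0][130:280,150:300],(384,384),interpolation=2),ims[2]]),(800,343)))
```

```text
[-0.80213476  0.38355492 -3.47136259] [ 0.02766524 -0.05187652  0.02907571] 13.062533748897767 10.0
at [510.4 273.4 227.8] [-178.4    0.9   71.9] shift [10.   6.3 -0.3] n 12.0
turn [-0.027  0.015  0.008]
side [((np.float64(97.7), np.float64(203.8)), 61), ((np.float64(196.9), np.float64(213.4)), 21), ((np.float64(155.9), np.float64(230.8)), 68)]
scene [((np.float64(114.3), np.float64(189.8)), 54), ((np.float64(200.5), np.float64(205.6)), 18), ((np.float64(162.9), np.float64(218.8)), 63)]
wrist [((np.float64(193.2), np.float64(194.5)), 170), ((np.float64(477.2), np.float64(254.6)), 31)]
foot expected [455.41709983 279.00373798  99.57558914] [array([198.3, 212.7]), array([202.1, 205.6]), array([199.8, 192.4])]
foot side scene [442.5 262.2 117.7]
foot side wrist [450.2 278.7 100.7]
foot scene wrist [450.1 279.4 101.8]
```

View pics/m.png

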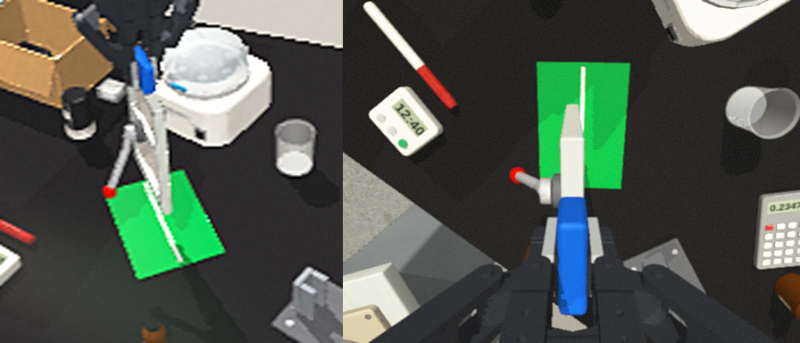

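The frame is nearly over the line, about 10 mm short in x, and the tool leans 1.6°. I correct both, then go down.

>>> {"fn": "servo_tool", "kwargs": {
  "motion": [
    [0, 5, 3, 0, -0.027, 0.015, 0.008],
    [0, 5, 3, 0, 0, 0, 0],
    [0, 0, 0, 15, 0, 0, 0],
    [0, 0, 0, 15, 0, 0, 0],
    [0, 0, 0, 15, 0, 0, 0],
    [0, 0, 0, 12, 0, 0, 0],
    [0, 0, 0, 5, 0, 0, 0]
  ]
}}

```text
time: 10.85
tool_pos: [518.8, 280.6, 159.0]
tcp_rot: [-179.8, 0.1, 71.8]
ft_force: [-0.5, 0.2, -5.2]
finger_gap: 13.2
```

Run:
```python
from h import *
s=sense();print(s["ft_force"],s["finger_gap"],s["time"]);to([519.5,281,149],71.4)
```

```text
[-0.52319721  0.21085032 -5.23169789] 13.230155516353053 10.85
at [518.8 280.6 159. ] [-1.798e+02  1.000e-01  7.180e+01] shift [ 0.6  0.6 10. ] n 10.0
turn [-0.003  0.002  0.007]
```

>>> {"fn": "servo_tool", "kwargs": {
  "motion": [
    [0, 1, 1, 4, -0.003, 0.002, 0.006],
    [0, 0, 0, 3, 0, 0, 0],
    [0, 0, 0, 2, 0, 0, 0]
  ]
}}

```text
time: 11.15
tool_pos: [520.0, 281.0, 149.2]
tcp_rot: [-180.0, 0.0, 71.4]
ft_force: [-4.3, -3.7, 14.3]
finger_gap: 13.1
```

>>> {"fn": "servo_tool", "kwargs": {
  "motion": [
    [0, 0, 0, 2, 0, 0, 0]
  ]
}}

```text
time: 11.25
tool_pos: [520.5, 281.2, 149.2]
tcp_rot: [179.9, -0.0, 71.4]
ft_force: [-5.4, -3.7, 10.8]
finger_gap: 13.0
```

>>> {"fn": "servo_tool", "kwargs": {
  "motion": [
    [0, 0, 0, 2, 0, 0, 0]
  ]
}}

```text
time: 11.35
tool_pos: [521.2, 281.5, 149.2]
tcp_rot: [179.9, -0.1, 71.4]
ft_force: [-3.9, -1.6, 5.9]
finger_gap: 12.6
```

Run:
```python
from h import *
s=sense();to([519.5,281,149],71.4)
n=("side","scene","wrist");ims=[snapshot(k) for k in n]
C=[cam("side"),cam("scene"),wcam(s)];rd=[]
s=sense();print(s["time"],s["tool_pos"],s["tcp_rot"],s["ft_force"],s["wrist_torque"],np.abs(s["qd"]).max())
for k,i in zip(n,ims):
    rd.append([x[0] for x in blobs(mask(i,(0,150,80),(5,255,255)),8) if x[0][1]>120])
F=np.r_[loc(s["tool_pos"][:2],s["tcp_rot"][2]-90,-54,-11.8),21];print("foot expected",F)
for k,j in((0,2),(1,2)):
  for p in rd[k]:
    for q in rd[j]:
      X=tri(C[k],p,C[j],q)
      if np.linalg.norm(X-F)<40:print("foot",n[k],n[j],X.round(1))
cv2.imwrite("pics/f.png",cv2.resize(np.hstack([cv2.resize(ims[0][130:280,150:300],(384,384),interpolation=2),ims[2]]),(800,343)))
```

```text
at [521.2 281.5 149.2] [ 1.799e+02 -1.000e-01  7.140e+01] shift [-1.  -1.5  0.2] n 2.0
turn [ 0.003 -0.002  0.001]
11.5 [521.21247687 281.41821101 149.2138242 ] [ 1.79853031e+02 -8.42486227e-02  7.14307477e+01] [-2.69563475 -1.90611168  6.6226544 ] [-0.42143541  0.99035314 -0.04535233] 0.07278814788803252
foot expected [466.26602937 287.42886042  21.        ]
foot side wrist [463.4 286.9  19.5]
foot scene wrist [463.7 287.5  21.1]
```

View pics/f.png

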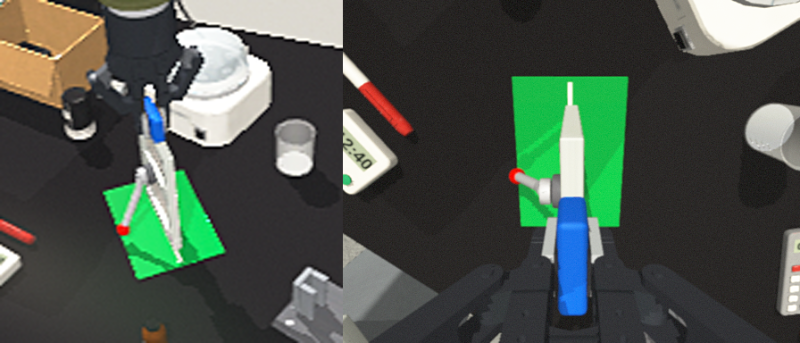

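The frame stands along the white line, with the line's far end showing directly in front of its edge at (570,95). The foot lies 3 mm from where it should be for an upright frame with the kickstand fully down, and the mat carries about 10 N. I hand in now.

```bash
python3 -c "
from bench import *
print(hand_in());s=sense();print(s['time'],s['tool_pos'],s['ft_force'],s['finger_gap'])"
```

```text
the job is handed in; nothing more can be done
None
the job is handed in; nothing more can be done
```

The job is done and handed in at 11.5 s; hand-in gave no verdict. I swung the kickstand over the top and down with the frame still in its cradle. I then lifted the frame by the blue handle and stood it on the mat's white line, still gripped at hand-in.

**Last checks before hand-in:**
- **Position:** the tool was 2 mm from the mat's measured centre and in line with the white line to within 0.1°.
- **Contact:** the wrist reading had risen about 10 N from the hanging weight, so the frame rests on the mat. Grip was set to 80 N, and the arm was nearly still.
- **Kickstand:** the foot's measured position was within 3 mm of where it should be when fully down.
- **Upright:** that 3 mm could be a lean of about 1° at most, under the 4.6° limit. I did not measure the lean directly.
- **Bystanders:** I went near none of them and saw none out of place in the pictures, but did not re-measure their positions.

**Points that did not match:**
- **First grip:** it closed about 6 mm too high because the tool drifted upward, so I reopened, lowered it and gripped again.
- **Finger opening:** it read about 13 mm on the 14 mm handle.
- **Cradle position:** the side and wrist views differed by about 6 mm. I used the average, and the foot's position confirmed it.

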